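# Close the mill jar and hold its sprung keeper at the stop

## Task

The mill jar on the steel stand has been loaded: take its lid, the larger of the two lids by its knob, set it fully home and level in the mouth of the jar without dropping it, and let go of it. Then swing the sprung keeper arm by its upright handle over the lid until the arm is wound right up to its stop, and finish while still holding it there: the spring throws the arm back if it is let go, so the program ends with the robot holding the arm at the stop. Leave the small lid, the tumbler and the brush where they are.

Things in the scene. Friction and masses are not known exactly. Their poses are not given: they have to be found in the camera images.
- station: Fixed stand: dark steel plate 230 x 140 x 12 mm with an open white jar (outside 100 mm, mouth 84 mm across, rim 117 mm above the bench) and an upright post with coil spring and keeper arm. Origin: on the bench under the jar's axis, z up, x from jar to post (post axis at x = 110 mm, y = 0). Stop stud, 10 mm thick, 170 mm high, at x = 72, y = -14.5 mm.
- jar_mouth (a point): Centre of the jar's mouth, level with its rim, 117 mm above the bench. Axes as the stand's.
- keeper (a joint): Turn of the keeper arm about the upright post, anticlockwise from above positive. 0: at rest, swung clear to the side; 1.30 rad: at the stop, handle right above the jar's axis. A spring always drives it back to 0: 0.35 Nm at rest rising evenly to 0.8 Nm at the stop (3 to 7.5 N at the handle). Nothing latches it.
- keeper_pivot (a point): Root of the keeper: a flat steel arm 18 mm wide, from 160 to 172 mm above the bench, ending in a 32 mm disc with the handle. This point lies on the pivot axis at bench height; x points out along the arm; handle at x = 110 mm. At the stop its underside clears the knob of a seated lid by 5 mm; a lid that is not home blocks it.
- keeper_handle (a point): Middle of the keeper's handle: an upright black round peg, 18 mm thick, 50 mm tall (172 to 222 mm above the bench), 110 mm from the pivot axis. This point is 197 mm above the bench. Axes as the keeper arm's.
- jar_lid: White ceramic lid, 0.24 to 0.39 kg, knob up: spigot 74 mm across, 12 mm tall; above it a flange 96 mm across, 8 mm thick; above that an upright round knob 26 mm across, 30 mm tall (20 to 50 mm above the origin). Origin: centre of the spigot's underside; z up. Home, the flange lies on the rim and the origin is 12 mm below the rim; 5 mm of play all round in the mouth.
- small_lid: A bystander: a similar lid for another jar, flange 62 mm across, spigot 46 mm, knob 20 mm across and 20 mm tall, whole height 40 mm. Origin: centre of its underside. May lie in either of the two lid places.
- tumbler: A bystander: clay-coloured tumbler, 68 mm across, 85 mm tall. Origin: centre of its underside.
- brush: A bystander: wooden brush 170 mm long lying on the bench beyond the lids. Origin near its middle.
Things that resemble listed ones, but are neither listed nor needed, are in the scene too. Leave any black or pink look-alike of the jar_lid alone.

How it is judged:
By the outcome, as a careful person would: the job done as asked, in the order asked, and still so for the second after the job is handed in, while the arm keeps its last pose, push and grip.
It also fails if it takes over 64 s, if anything falls off the work surface, if the arm or the gripper's body presses on something with over 40 N, if the wrist force passes 120 N, or if a joint passes its speed limit or range.

## Robot

A 7-joint arm with a two-finger parallel gripper is mounted at the origin on the work surface. World frame = base frame: x ahead of the robot, y to its left, z up, the work surface at z = 0. Lengths are in m, angles in rad, forces in N, time in s.
With the tool pointing down it reaches from about 0.425 to 0.925 m from the base axis. Payload 6.8 kg.
Tool frame: the origin (TCP) lies on the centre line of the jaws, within the pads' length; the fingertips stand 25 mm ahead of it and the grasp point (between the pads) lies 6 mm ahead of it; z points along the fingers, y is the direction in which the jaws open and shut (so a half turn about z gives the same grasp; the last joint's range is limited). The gripper opens to 85 mm and grips with 20 to 120 N. Pads are 22 mm wide; open, the fingers measure 114 mm over their backs; the gripper's body (76 mm by 85 mm) begins 54 mm behind the grasp point. The pads swing forward as they close: fully open they stand 13 mm farther back than shut.
Start: joints at [-1.257, 0.477, 0.022, 1.555, -0.011, 1.109, -0.083], TCP at [0.276, 0.616, 0.256] pointing down, gripper open.
Joint ranges: [-2.96, 2.96], [-0.34, 2.1], [-1.41, 1.46], [0.24, 2.44], [-1.37, 4.51], [0.17, 1.92], [-2.96, 2.96]. Speed limits (rad/s): [2.39, 2.39, 3.14, 3.14, 3.14, 3.14, 3.14].

## Interface

Orientations are given as a unit quaternion [w, x, y, z].
In Python, from station import status, cams, order, models gives the robot as it stands.
- The arm moves only by the tool move_arm, never from a script. Its argument "steps" is one flat list of numbers, 7 for each row, row after row: the gripper's target within -1 to 1 (fully open at 1, half-way at 0, shut at -1), then the shift along the world's x, y, z in cm, then the turn, a rotation vector about the world's x, y, z in degrees. A call has 1 to 8 rows; each row shifts and turns the commanded pose from where the row before left it; what a row does not reach is not made up. A row lasts 1/10 s, in which the tool goes at most 50 mm and 8.59 degrees, less where a joint would pass 70% of its speed; a pose out of reach is approached as far as the arm can. A call with a gripper value outside its range is refused whole. The fingers move at their own pace and stop on an object; "newtons" is the grip in N (left out, the last holds). Time passes only in rows, so rows that do not move let the fingers close. It gives the time, the measured TCP pose, the force and the opening at its end, in the units of the state.
- status.get_obs(): the state, without advancing time (a new reading comes with each control period).
- cams.read_camera(name): name is "side" or "top" or "wrist"; returns a dict with "pixels" (384x512x3 uint8, red, green, blue), "mtx" (3x3 intrinsics, pixels), "T" (4x4, takes a point from camera to world coordinates); the wrist camera has in their place "T_tool_cam" (4x4, takes a point from camera to tool coordinates, whose origin is the TCP and whose axes are the flange's). Camera axes: x right, y down, z forward; pixel columns grow to the right and rows downward; lengths in m; the calibration is good to about 2 mm. A picture is of the moment at which its call begins: read the wrist's pose just before it. There is no depth.
- order.hand_in(): hands the job in, once; it reports no verdict.
Trained networks look in the newest picture that a camera, given by its name, has taken for a name from the list of things; names that differ only in an ending like _2 or _b are one class to them, and where a whole thing is asked for, a point or a joint stands for the part that bears it (a point fixed in the world has none). Each returns a list of dicts, best first, with "score" (0 to 1); they miss things now and then, are a little off and sometimes report something else, mostly with a low value. They report only what shows in the picture. A call takes as long as a camera call. They do not tell look-alikes from the thing itself.
- models.silhouettes(camera, query): "region" (384x512 bool, what is visible of it) and "box" ([centre column, centre row, width, height] in pixels, round what is visible of it).
- models.place_of(camera, query): "position" ([row, column] in pixels: a listed point, or the origin of a listed thing).
The state is a dict: "t": time; "q": joint angles; "joint_vel": joint speeds; "joint_torque": joint torques, N m; "eef_pos": TCP position; "tool_rot": TCP orientation; "contact_force": force on the tool from outside, world axes, zero at the start; "torque": the same for the moment, N m; "gripper_width": opening from 0.0 (shut) to 1.0 (fully open).
Only numpy, scipy, OpenCV 4.12 (cv2) and the standard library are available. Lean on these libraries where they do the work, as an engineer would, in place of code of your own. Each camera call takes 0.05 s, during which the arm holds its last target.

## Working session

There is one attempt and no reset: what is moved stays moved. The work goes in short steps, Python scripts to look and compute and a tool call to move; the robot and the scene stay as the last step left them, time stands still between calls to the robot, and variables do not carry over. Pictures are saved under pics/ and viewed, and the job is handed in when it is done.

Besides the shell and the picture viewer there is one more tool, called as name(argument=value, ...) on one line, values as JSON. move_arm: Moves the arm, as the interface text tells. Its arguments: {"type":"object","properties":{"steps":{"type":"array"},"newtons":{"type":"number"}},"required":["steps"]}

```bash
mkdir -p pics
cat > h.py <<'E'
import numpy as np, cv2
from station import status, cams, order, models
def ray(c,px):  # px=(col,row)
    K=np.array(c['mtx']);T=np.array(c['T'])
    d=T[:3,:3]@np.linalg.solve(K,[px[0],px[1],1.]);return T[:3,3],d
def at_z(c,px,z):
    o,d=ray(c,px);return o+d*(z-o[2])/d[2]
def proj(c,p):
    T=np.linalg.inv(np.array(c['T']));q=np.array(c['mtx'])@(T[:3,:3]@np.array(p)+T[:3,3]);return q[:2]/q[2]
def save(c,n,crop=None,s=1):
    im=cv2.cvtColor(c['pixels'],cv2.COLOR_RGB2BGR)
    if crop: im=im[crop[1]:crop[3],crop[0]:crop[2]]
    if s!=1: im=cv2.resize(im,None,fx=s,fy=s,interpolation=cv2.INTER_CUBIC)
    cv2.imwrite('pics/'+n+'.png',im)
E
python3 - <<'E'
from h import *
for n in ['top','side','wrist']:
    c=cams.read_camera(n); save(c,n+'0',s=1.5)
    if 'T' in c: print(n,np.round(c['T'],3).tolist(),np.round(c['mtx'],1).tolist())
    else: print(n,np.round(c['T_tool_cam'],3).tolist())
    for q in ['jar_lid','small_lid','jar_mouth','keeper_pivot','keeper_handle','station','tumbler','brush']:
        print(q,[(np.round(d['position']).tolist(),round(d['score'],2)) for d in models.place_of(n,q)][:4])
o=status.get_obs();print({k:np.round(v,3).tolist() for k,v in o.items()})
E
```

```text
top [[0.002, -0.978, 0.209, 0.268], [-1.0, -0.002, -0.002, -0.07], [0.003, -0.209, -0.978, 1.274], [0.0, 0.0, 0.0, 1.0]] [[486.8, 0.0, 249.0], [0.0, 486.8, 192.8], [0.0, 0.0, 1.0]]
jar_lid [([213.0, 283.0], 0.91), ([272.0, 284.0], 0.83), ([188.0, 228.0], 0.74), ([247.0, 232.0], 0.71)]
small_lid [([227.0, 346.0], 0.83)]
jar_mouth [([217.0, 164.0], 0.93)]
keeper_pivot []
keeper_handle [([193.0, 99.0], 0.63)]
station [([225.0, 168.0], 0.8)]
tumbler [([148.0, 270.0], 0.88)]
brush [([211.0, 287.0], 0.72), ([157.0, 344.0], 0.63)]
side [[0.799, -0.395, 0.453, -0.044], [-0.601, -0.517, 0.61, -0.794], [-0.007, -0.76, -0.65, 0.927], [0.0, 0.0, 0.0, 1.0]] [[462.4, 0.0, 254.6], [0.0, 462.4, 196.7], [0.0, 0.0, 1.0]]
jar_lid [([245.0, 218.0], 0.89), ([218.0, 262.0], 0.84), ([262.0, 274.0], 0.58), ([356.0, 294.0], 0.57)]
small_lid [([308.0, 301.0], 0.6)]
jar_mouth [([175.0, 197.0], 0.8)]
keeper_pivot [([206.0, 202.0], 0.36)]
keeper_handle [([126.0, 191.0], 0.71), ([263.0, 277.0], 0.59)]
station [([204.0, 204.0], 0.7), ([176.0, 198.0], 0.17)]
tumbler [([222.0, 314.0], 0.86)]
brush [([274.0, 359.0], 0.79)]
wrist [[0.0, -0.953, -0.304, 0.079], [1.0, 0.0, -0.0, -0.0], [0.0, -0.304, 0.953, -0.118], [0.0, 0.0, 0.0, 1.0]]
jar_lid []
small_lid []
jar_mouth []
keeper_pivot []
keeper_handle []
station []
tumbler []
brush []
{'t': 1.35, 'q': [-1.257, 0.477, 0.022, 1.555, -0.012, 1.109, -0.083], 'joint_vel': [-0.0, 0.001, -0.0, 0.002, 0.002, -0.002, -0.001], 'joint_torque': [0.0, -59.633, 1.607, -28.153, 0.012, 0.002, 0.0], 'eef_pos': [0.276, 0.616, 0.256], 'tool_rot': [-0.0, 0.209, 0.978, 0.0], 'contact_force': [0.664, -0.737, -0.385], 'torque': [-0.001, -0.024, 0.029], 'gripper_width': 1.0}
```

View pics/top0.png

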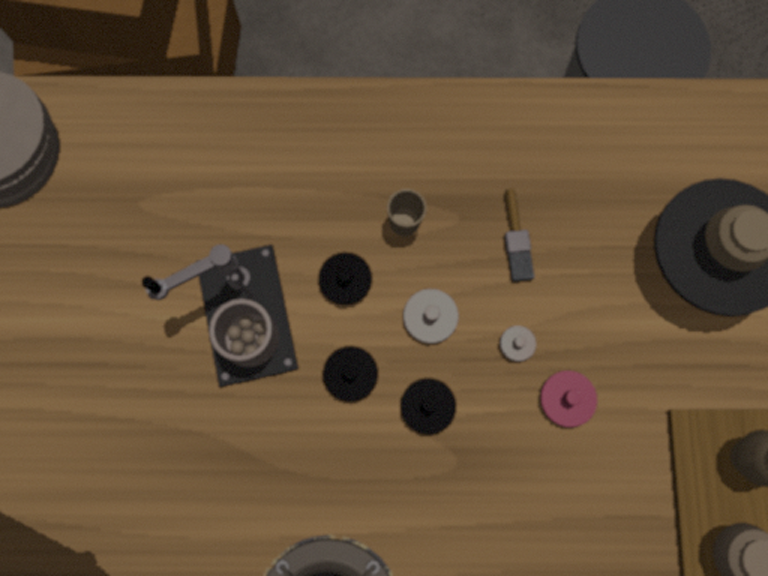

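View pics/side0.png

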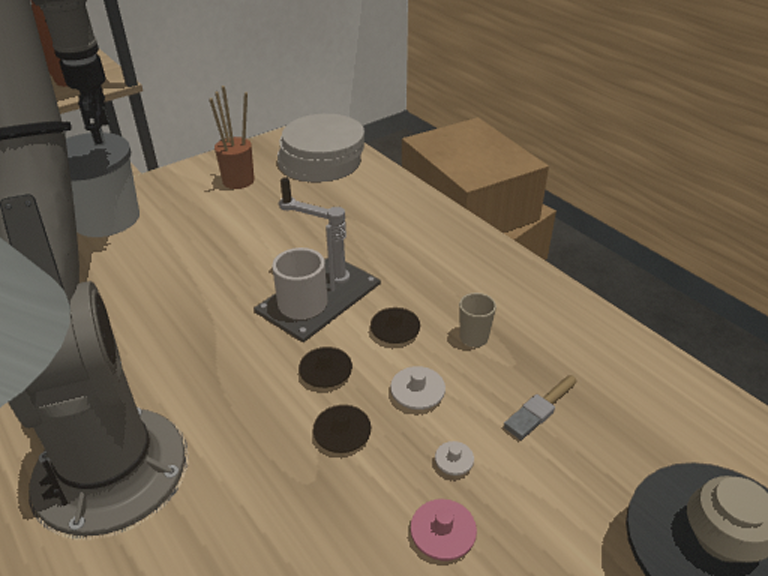

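Candidates (top0 picture, 1.5x): large white (431,316), small white (518,344), black (346,279), (350,374), (428,406), and pink (568,399). Only the large white one fits the description; the black and pink ones are look-alikes. The jar is at (241,332), the handle at (153,287) and the post top at (222,256). I'll check it in a crop and measure.

Run:
```python
from h import *
c=cams.read_camera('top'); 
im=cv2.cvtColor(c['pixels'],cv2.COLOR_RGB2BGR)
a=cv2.resize(im[150:270,80:260],None,fx=4.4,fy=4.4,interpolation=cv2.INTER_CUBIC); cv2.imwrite('pics/top_a.png',a)
cv2.imwrite('pics/top_b.png',cv2.resize(im[180:250,255:370],None,fx=6,fy=6,interpolation=cv2.INTER_CUBIC))
for q in ['jar_lid','small_lid','keeper_handle','station']:
    for d in models.silhouettes('top',q):
        m=d['region'].astype(np.uint8)
        cs,_=cv2.findContours(m,0,1)
        cc=max(cs,key=len)
        e=cv2.fitEllipse(cc) if len(cc)>5 else None
        print(q,round(d['score'],2),np.round(d['box'],1),e, at_z(c,d['box'][:2],0.016).round(4))
# station plate
s=cams.read_camera('side')
jm=models.place_of('side','jar_mouth');print(jm)
print('top jar', at_z(c,(164,217),.117), 'side', at_z(s,(197,175),.117))
print('handle top',at_z(c,(99,193),.197),'side',at_z(s,(191,126),.197))
print('lid: top',at_z(c,(283,213),.0),'side', [at_z(s,(274,262),0)])
```

```text
jar_lid 0.97 [285.5 268.9  42.3  39.8] ((284.26116943359375, 269.81036376953125), (37.65285110473633, 38.012149810791016), 166.3152618408203) [ 0.3383 -0.1668  0.016 ]
jar_lid 0.92 [380.6 266.7  38.7  36.2] ((378.42132568359375, 265.37249755859375), (35.72503662109375, 38.32368469238281), 129.76145935058594) [ 0.3444 -0.4106  0.016 ]
jar_lid 0.85 [230.1 246.6  38.1  39.3] ((232.65573120117188, 248.47300720214844), (35.398685455322266, 36.04365539550781), 125.29671478271484) [ 0.395  -0.0245  0.016 ]
jar_lid 0.82 [287.4 209.4  35.7  38.1] ((286.3261413574219, 209.81509399414062), (34.63439178466797, 35.85859680175781), 114.61146545410156) [ 0.4928 -0.1739  0.016 ]
jar_lid 0.77 [230.4 184.7  33.8  34.5] ((229.0697021484375, 184.804443359375), (34.119083404541016, 35.00633239746094), 65.74982452392578) [ 0.559  -0.0237  0.016 ]
small_lid 0.56 [346.6 228.1  23.9  21.9] ((344.3469543457031, 228.13108825683594), (22.468738555908203, 23.029375076293945), 108.20295715332031) [ 0.4438 -0.3274  0.016 ]
keeper_handle 0.87 [123.5 182.5  65.1  38.2] ((122.17472076416016, 181.72982788085938), (16.953208923339844, 71.07054138183594), 65.14288330078125) [0.5642 0.26   0.016 ]
station 0.95 [146.1 212.1 104.   94.2] ((154.68931579589844, 207.6585235595703), (83.86701965332031, 101.39837646484375), 126.72463989257812) [0.4848 0.1964 0.016 ]
[{'position': [171.1, 197.1], 'score': 0.58}]
top jar [0.45551172 0.13146192 0.117     ] side [0.44691125 0.14102236 0.117     ]
handle top [0.49709637 0.26653671 0.197     ] side [0.50833328 0.26145966 0.197     ]
lid: top [ 0.48597204 -0.16341857  0.        ] side [array([ 4.82854166e-01, -1.68396393e-01,  1.11022302e-16])]
```

View pics/top_a.png

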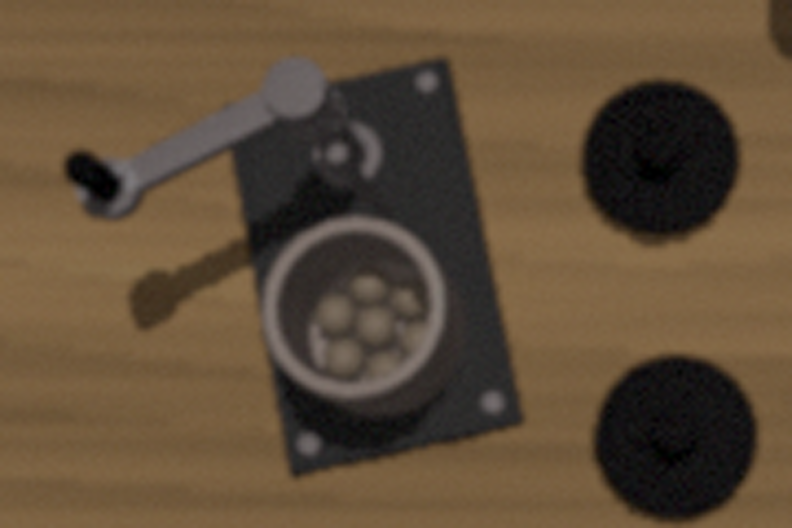

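View pics/top_b.png

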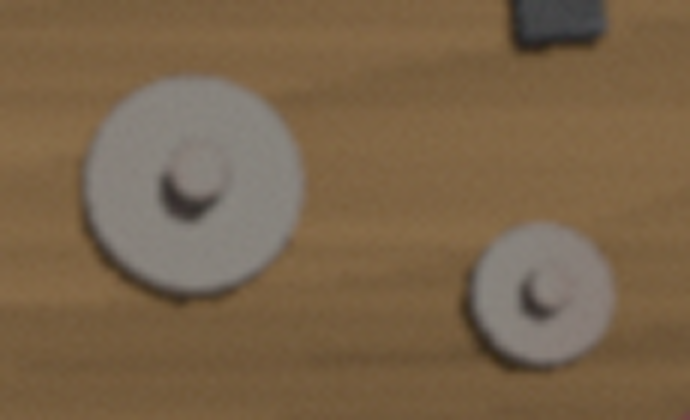

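Run:
```python
from h import *
c=cams.read_camera('top')
k=4.4
f=lambda x,y,z:at_z(c,(80+(x+.5)/k-.5,150+(y+.5)/k-.5),z)
jar=f(355,307,.117); post=f(295,88,.175); disc=f(108,190,.172); ht=f(82,165,.222)
print('jar',jar.round(4),'post',post.round(4),'disc',disc.round(4),'htop',ht.round(4))
print('jarpost',np.linalg.norm((post-jar)[:2]),np.degrees(np.arctan2(*(post-jar)[1::-1])))
print('arm',np.linalg.norm((disc-post)[:2]),np.degrees(np.arctan2(*(disc-post)[1::-1])))
# plate edges z=.012
for p in [(443,60),(521,422),(293,475)]: print('corner',f(*p,.012).round(4))
g=lambda x,y,z:at_z(c,(255+(x+.5)/6-.5,180+(y+.5)/6-.5),z)
print('flange',g(194,184,.020).round(4),'knob',g(200,172,.05).round(4))
s=cams.read_camera('side'); save(s,'side_a',(150,110,270,240),4.5); save(s,'side_b',(250,230,330,320),6)
for n,p in [('jar',jar),('post',post),('ht',ht),('knob',g(200,172,.05)),('fl',g(194,184,.02))]: print(n,proj(s,p))
```

```text
jar [0.4497 0.1401 0.117 ] post [0.5578 0.1661 0.175 ] disc [0.5029 0.2625 0.172 ] htop [0.5051 0.2613 0.222 ]
jarpost 0.11118720709447068 13.494292456436812
arm 0.11090631374123458 119.65910473732306
corner [0.6187 0.1116 0.012 ]
corner [0.398  0.0588 0.012 ]
corner [0.3666 0.1915 0.012 ]
flange [ 0.4899 -0.1723  0.02  ] knob [ 0.4898 -0.1725  0.05  ]
jar [197.99724918 174.78782938]
post [223.30994399 140.82109556]
ht [189.25500884 119.03401807]
knob [277.47926048 248.76023788]
fl [277.17861415 256.56510567]
```

View pics/side_a.png

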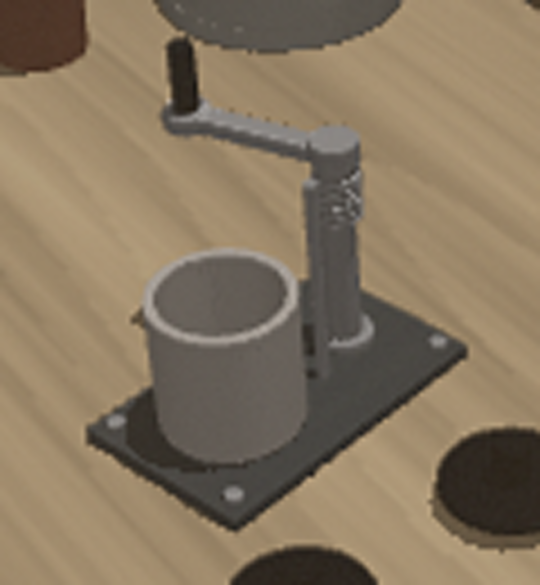

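View pics/side_b.png

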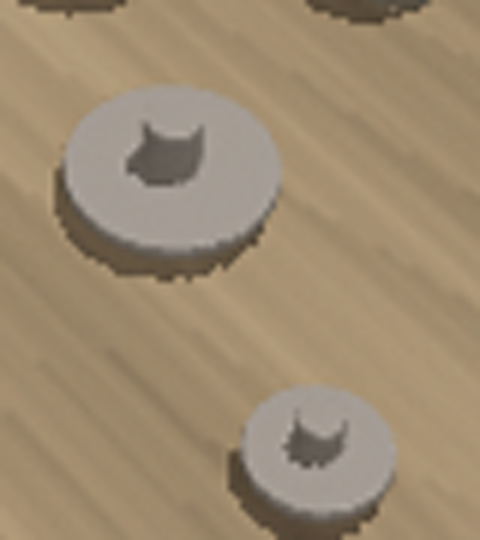

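The crop confirms it: large white lid, flange about 96 mm, upright knob, next to the clearly smaller one. Side and top agree to about 2 mm: lid (0.490,-0.172), jar (0.450,0.140), post (0.557,0.166), handle (0.503,0.262). Next I move over to the lid.

move_arm(steps=[1,1.3,-4.5,1,0,0,0,1,1.3,-4.5,1,0,0,0,1,1.3,-4.5,1,0,0,0,1,1.3,-4.5,1,0,0,0,1,1.3,-4.5,1,0,0,0,1,1.3,-4.5,1,0,0,0,1,1.3,-4.5,1,0,0,0,1,1.3,-4.5,1,0,0,0])

```text
t: 2.6
eef_pos: [0.3806, 0.2539, 0.337]
tool_rot: [0.0, 0.209, 0.978, 0.0]
contact_force: [-0.1, 0.6, 0.2]
gripper_width: 1.0
```

move_arm(steps=[1,1.35,-4.7,-0.4,0,0,0,1,1.35,-4.7,-0.4,0,0,0,1,1.35,-4.7,-0.4,0,0,0,1,1.35,-4.7,-0.4,0,0,0,1,1.35,-4.7,-0.4,0,0,0,1,1.35,-4.7,-0.4,0,0,0,1,1.35,-4.7,-0.4,0,0,0,1,1.35,-4.7,-0.4,0,0,0])

```text
t: 3.4
eef_pos: [0.4886, -0.1221, 0.3046]
tool_rot: [0.001, 0.209, 0.978, 0.0]
contact_force: [1.2, 0.8, -0.5]
gripper_width: 0.996
```

move_arm(steps=[1,0,-4,-3,0,0,0,1,0,-1.2,-4,0,0,0,1,0,0,-4,0,0,0,1,0,0,0,0,0,0,1,0,0,0,0,0,0])

```text
t: 3.9
eef_pos: [0.4884, -0.1721, 0.1948]
tool_rot: [-0.0, 0.209, 0.978, -0.0]
contact_force: [0.0, -0.1, 0.0]
gripper_width: 1.003
```

```bash
cat >> h.py <<'E'
from scipy.spatial.transform import Rotation as R
def wrist():
    o=status.get_obs(); c=cams.read_camera('wrist')
    w,x,y,z=o['tool_rot']; T=np.eye(4); T[:3,:3]=R.from_quat([x,y,z,w]).as_matrix(); T[:3,3]=o['eef_pos']
    c['T']=T@np.array(c['T_tool_cam']); return c,o
E
python3 - <<'E'
from h import *
c,o=wrist(); save(c,'w1',s=1.5)
for d in models.silhouettes('wrist','jar_lid')[:3]:
    m=d['region'].astype(np.uint8); cc=max(cv2.findContours(m,0,1)[0],key=len); print(d['score'],d['box'],cv2.fitEllipse(cc),at_z(c,cv2.fitEllipse(cc)[0],.02))
print(proj(c,[.49,-.172,.05]),proj(c,[.49,-.172,.02]))
E
```

```text
0.98 [5.8, 152.0, 11.7, 59.6] ((4.749628067016602, 153.5054931640625), (11.898775100708008, 60.94002914428711), 179.78843688964844) [ 0.37189803 -0.36849415  0.02      ]
0.95 [252.0, 179.7, 98.4, 95.7] ((253.96316528320312, 179.2661590576172), (98.28836059570312, 100.64324188232422), 95.24923706054688) [ 0.48649303 -0.17187649  0.02      ]
0.75 [182.2, 36.9, 116.5, 73.8] ((183.4385223388672, 30.1845760345459), (75.79501342773438, 127.00241088867188), 92.3060073852539) [ 0.34875489 -0.17297155  0.02      ]
[255.48908493 192.03202107] [255.38072517 182.63994482]
```

View pics/w1.png

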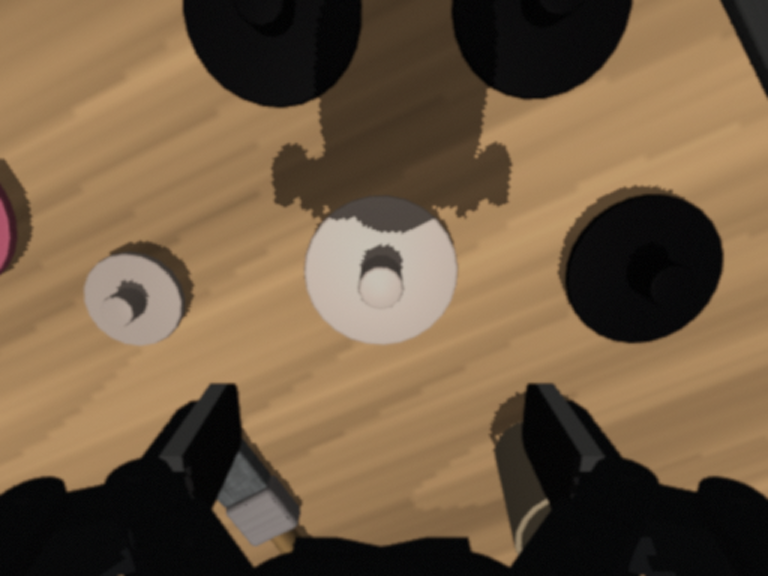

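The wrist view shows the white lid at (381,270) with its knob at (381,287), centred between the jaws at about (0.487,-0.172). Now I descend and grip.

move_arm(steps=[1,0,0,-5,0,0,0,1,-0.1,0,-5,0,0,0,1,0,0,-3,0,0,0,1,0,0,-1.6,0,0,0,1,0,0,0,0,0,0,-1,0,0,0,0,0,0,-1,0,0,0,0,0,0,-1,0,0,0,0,0,0], newtons=60)

```text
t: 4.8
eef_pos: [0.4886, -0.1722, 0.0499]
tool_rot: [0.001, 0.209, 0.978, 0.0]
contact_force: [-0.0, -0.1, -0.6]
gripper_width: 0.512
```

move_arm(steps=[-1,0,0,0,0,0,0,-1,0,0,0,0,0,0,-1,0,0,0,0,0,0,-1,0,0,0,0,0,0])

```text
t: 5.2
eef_pos: [0.488, -0.1723, 0.0495]
tool_rot: [0.001, 0.209, 0.978, 0.0]
contact_force: [-2.2, 1.4, 10.9]
gripper_width: 0.287
```

move_arm(steps=[-1,0,0,0.5,0,0,0,-1,0,0,1.5,0,0,0,-1,0,0,3,0,0,0,-1,0,0,4,0,0,0,-1,0,0,4,0,0,0,-1,0,0,0,0,0,0,-1,0,0,0,0,0,0])

```text
t: 5.9
eef_pos: [0.4875, -0.1719, 0.1793]
tool_rot: [0.001, 0.209, 0.978, 0.0]
contact_force: [-0.1, -0.7, -3.5]
gripper_width: 0.28
```

Run:
```python
from h import *
c,o=wrist(); save(c,'w2',s=1.5)
print(o['torque'],o['contact_force'])
s=cams.read_camera('side'); save(s,'s2',(200,120,360,250),4.5)
for z in (.13,.18): print(proj(s,[*o['eef_pos'][:2],z]))
```

```text
[ 0.00631308  0.05007277 -0.00054059] [-0.12663169 -0.67423197 -3.47011958]
[277.45584419 226.72696684]
[277.98461924 211.72459659]
```

View pics/w2.png

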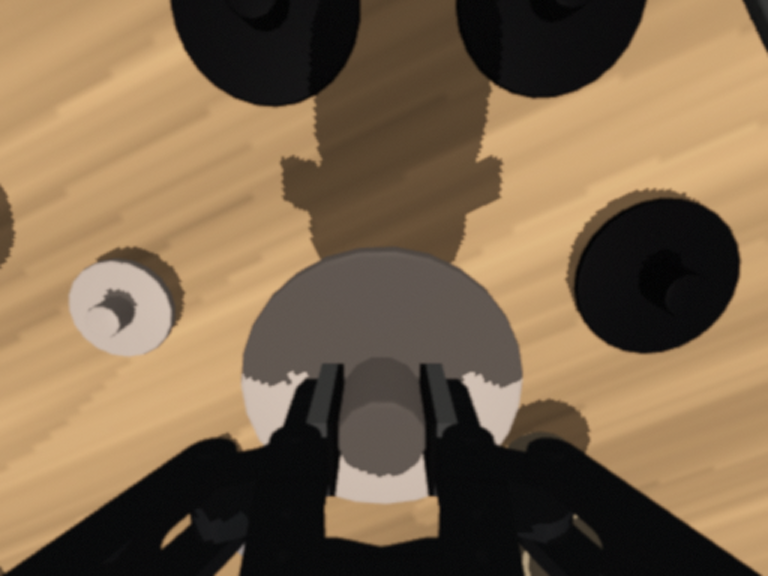

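View pics/s2.png

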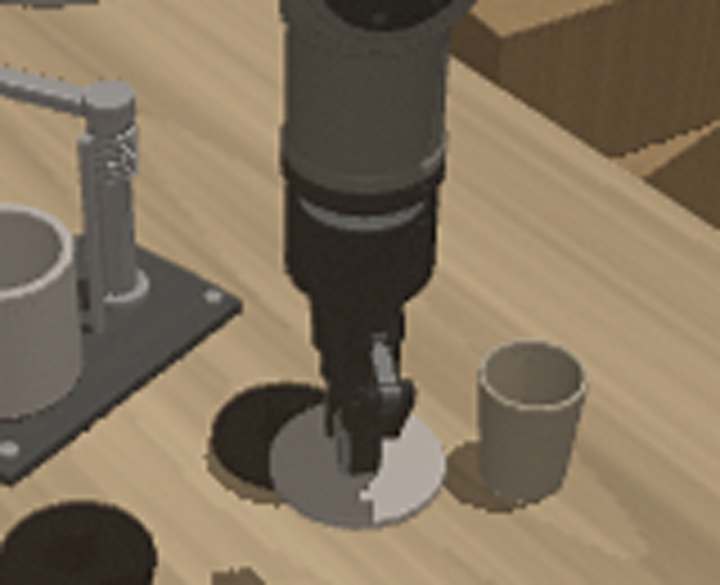

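The lid is held by the knob with the whole flange visible (left 242, right 522, top 247, bottom about 503). I'll check its tilt and centring in the grip by model overlay.

Run:
```python
from h import *
from scipy.optimize import least_squares
c,o=wrist()
im=c['pixels'].astype(int)
Tt=np.array(c['T_tool_cam']);Ti=np.linalg.inv(Tt);K=np.array(c['mtx'])
def pj(P): 
    q=(Ti[:3,:3]@P.T).T+Ti[:3,3]; q=q@K.T; return q[:,:2]/q[:,2:]
th=np.linspace(0,2*np.pi,361)
def circ(p,r=.048,z=0):
    x,y,zz,ax,ay=p
    C=np.c_[r*np.cos(th),r*np.sin(th),np.full_like(th,z)]
    return pj(R.from_rotvec([ax,ay,0]).apply(C)+[x,y,zz])
hsv=None
def show(p,n):
    img=cv2.cvtColor(c['pixels'],cv2.COLOR_RGB2BGR); img=cv2.resize(img,None,fx=1.5,fy=1.5)
    for P in (circ(p),circ(p,.013,0),circ(p,.013,-.03)):
        cv2.polylines(img,[((P+.5)*1.5-.5).round().astype(int)],True,(0,0,255),1)
    cv2.imwrite('pics/'+n+'.png',img)
p0=[0,0,.0295,0,0]
P=circ(p0); print((P*1.5).min(0),(P*1.5).max(0))
show(p0,'w2o')
```

```text
[239.45442421 243.87923367] [525.17060132 501.05656446]
```

View pics/w2o.png

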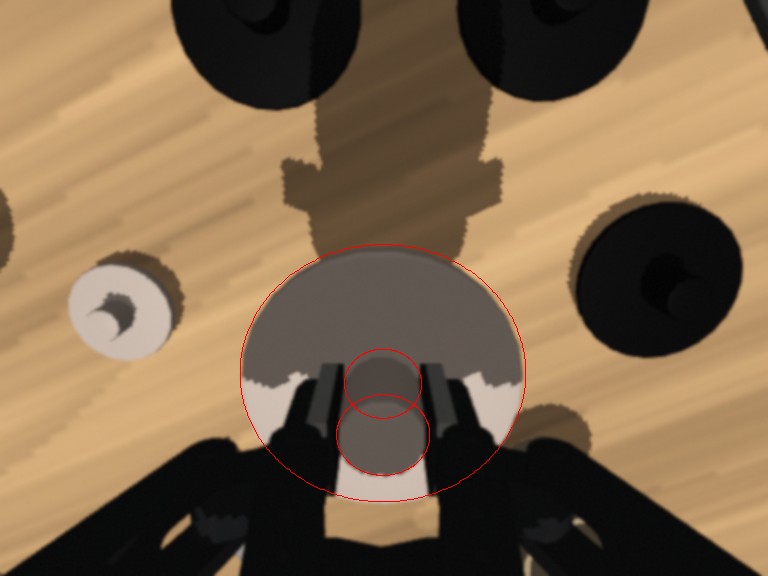

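The overlay fits within about 1 mm and the lid is level and centred in the grip. Carrying it over the jar.

move_arm(steps=[-1,0,1,3,0,0,0,-1,-0.4,3,3,0,0,0,-1,-0.6,4.5,0,0,0,0,-1,-0.6,4.5,0,0,0,0,-1,-0.6,4.5,0,0,0,0,-1,-0.6,4.5,0,0,0,0,-1,-0.6,4.5,0,0,0,0,-1,-0.4,3,0,0,0,0])

```text
t: 6.85
eef_pos: [0.4477, 0.1259, 0.2371]
tool_rot: [-0.001, 0.208, 0.978, -0.001]
contact_force: [0.4, 0.5, -3.0]
gripper_width: 0.281
```

move_arm(steps=[-1,0,1.7,0,0,0,0,-1,0,0,0,0,0,0,-1,0,0,0,0,0,0])

```text
t: 7.15
eef_pos: [0.4487, 0.1391, 0.2372]
tool_rot: [-0.001, 0.209, 0.978, -0.001]
contact_force: [-0.0, 0.3, -3.5]
gripper_width: 0.283
```

Run:
```python
from h import *
c,o=wrist(); save(c,'w3',s=1.5); print(o['eef_pos'],o['contact_force'])
t=cams.read_camera('top'); save(t,'t3',(80,140,260,270),4.4)
s=cams.read_camera('side'); save(s,'s3',(150,60,290,240),3.3)
print('side jar',at_z(s,(199.3,175.8),.117), 'side lid flange',at_z(s,(278.2,257.1),.02))
p=[*o['eef_pos'][:2],.117]; print(proj(t,p),proj(s,p),proj(c,p),proj(c,[.4475,.140,.117]))
```

```text
[0.44872797 0.13910918 0.23723609] [-0.04971244  0.33283804 -3.51920038]
side jar [0.45016613 0.13386378 0.117     ] side lid flange [ 0.49081102 -0.17535965  0.02      ]
[160.70568136 219.78411482] [197.89761109 175.08918295] [255.03425193 199.63563234] [255.43891695 197.80595817]
```

View pics/w3.png

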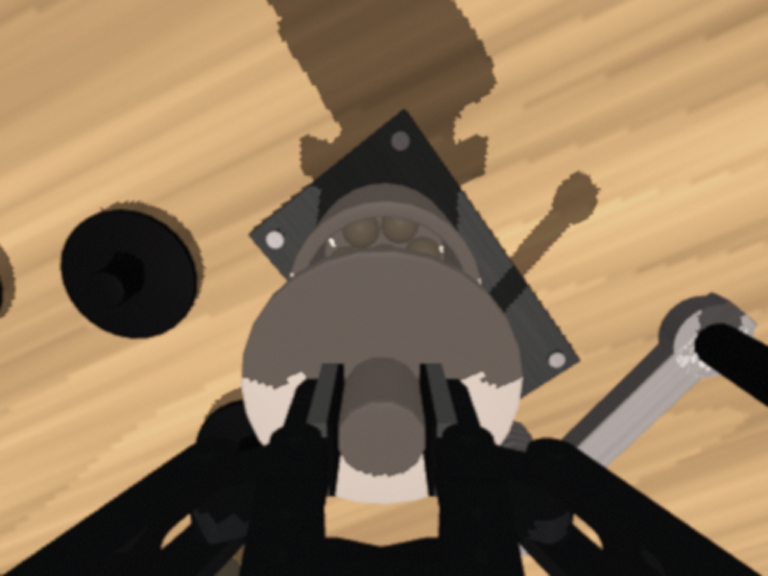

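View pics/s3.png

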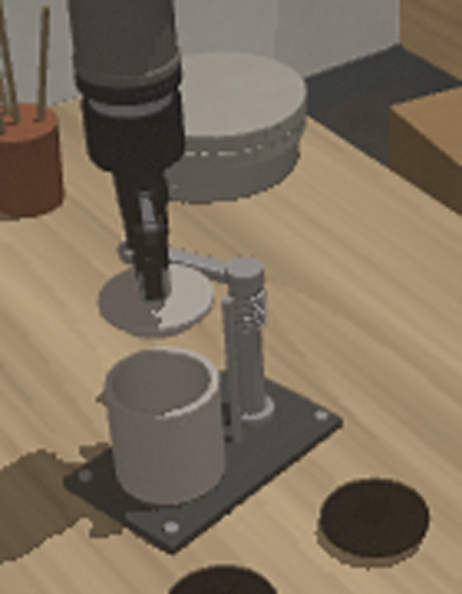

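Run:
```python
from h import *
c,o=wrist()
img=cv2.resize(cv2.cvtColor(c['pixels'],cv2.COLOR_RGB2BGR)[110:220,150:350],None,fx=4,fy=4,interpolation=cv2.INTER_CUBIC)
th=np.linspace(0,2*np.pi,361)
for ctr,col in (((.447,.139),(0,0,255)),((.450,.139),(0,255,0))):
  for r in (.05,.042):
    P=np.array([proj(c,[ctr[0]+r*np.cos(a),ctr[1]+r*np.sin(a),.117]) for a in th])
    cv2.polylines(img,[((P-[150,110]+.5)*4-.5).round().astype(int)],True,col,1)
cv2.imwrite('pics/w3o.png',img)
```

```text
(no output)
```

View pics/w3o.png

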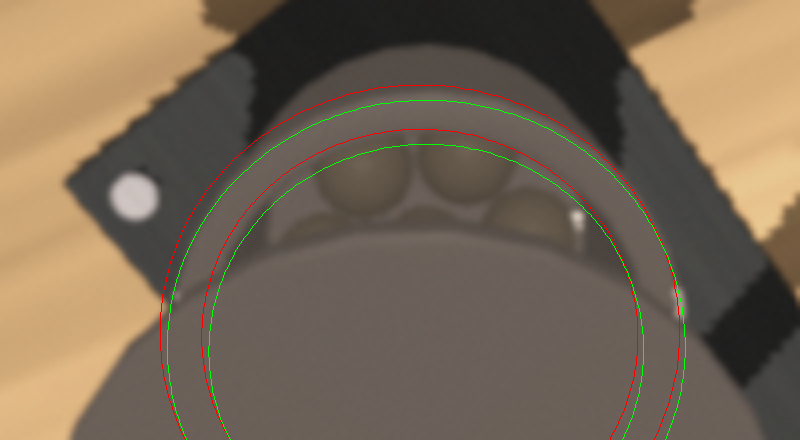

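The wrist overlay puts the jar mouth at about (0.449,0.1405), so I shift 1 mm and lower.

move_arm(steps=[-1,0,0.1,-2,0,0,0,-1,0,0,-3,0,0,0,-1,0,0,-1.2,0,0,0,-1,0,0,-0.5,0,0,0,-1,0,0,-0.4,0,0,0,-1,0,0,0,0,0,0])

```text
t: 7.95
eef_pos: [0.4497, 0.1408, 0.1677]
tool_rot: [0.0, 0.21, 0.978, 0.0]
contact_force: [-0.4, -0.1, -3.2]
gripper_width: 0.283
```

move_arm(steps=[-1,0,0,-0.3,0,0,0,-1,0,0,-0.3,0,0,0,-1,0,0,0,0,0,0])

```text
t: 8.25
eef_pos: [0.4493, 0.1409, 0.1613]
tool_rot: [-0.0, 0.209, 0.978, 0.0]
contact_force: [0.2, -1.2, -3.3]
gripper_width: 0.283
```

Free at 0.161, so the spigot is inside the mouth. I continue down gently until contact.

move_arm(steps=[-1,0,0,-0.3,0,0,0,-1,0,0,-0.1,0,0,0,-1,0,0,0,0,0,0])

```text
t: 8.55
eef_pos: [0.4492, 0.1408, 0.1572]
tool_rot: [-0.0, 0.209, 0.978, -0.0]
contact_force: [-0.1, -0.1, -3.9]
gripper_width: 0.284
```

move_arm(steps=[-1,0,0,-0.1,0,0,0,-1,0,0,0,0,0,0])

```text
t: 8.75
eef_pos: [0.4493, 0.1408, 0.1562]
tool_rot: [-0.0, 0.209, 0.978, -0.0]
contact_force: [-0.5, -0.5, -3.1]
gripper_width: 0.286
```

move_arm(steps=[-1,0,0,-0.1,0,0,0,-1,0,0,0,0,0,0])

```text
t: 8.95
eef_pos: [0.4493, 0.1409, 0.1552]
tool_rot: [-0.0, 0.209, 0.978, -0.0]
contact_force: [-0.4, 0.7, -3.2]
gripper_width: 0.28
```

move_arm(steps=[-1,0,0,-0.1,0,0,0,-1,0,0,0,0,0,0])

```text
t: 9.15
eef_pos: [0.4494, 0.1409, 0.1545]
tool_rot: [-0.0, 0.209, 0.978, 0.0]
contact_force: [-1.4, 0.3, 0.4]
gripper_width: 0.285
```

move_arm(steps=[-1,0,0,-0.05,0,0,0,-1,0,0,0,0,0,0])

```text
t: 9.35
eef_pos: [0.4494, 0.1409, 0.1545]
tool_rot: [-0.0, 0.209, 0.978, 0.0]
contact_force: [-3.6, -0.7, 8.1]
gripper_width: 0.284
```

move_arm(steps=[-0.2,0,0,0,0,0,0,0.2,0,0,0,0,0,0,0.4,0,0,0,0,0,0,0.4,0,0,0,0,0,0,0.4,0,0,0,0,0,0])

```text
t: 9.85
eef_pos: [0.4494, 0.1409, 0.1538]
tool_rot: [0.0, 0.209, 0.978, -0.0]
contact_force: [0.5, -0.4, 1.2]
gripper_width: 0.7
```

Run:
```python
from h import *
c,o=wrist(); save(c,'w4',s=1.5); print(o['eef_pos'],o['contact_force'],o['gripper_width'])
s=cams.read_camera('side'); save(s,'s4',(150,110,270,240),4.5)
```

```text
[0.44938581 0.14085676 0.15377843] [ 0.53134528 -0.43670665  1.21337004] 0.6999345204526854
```

View pics/w4.png

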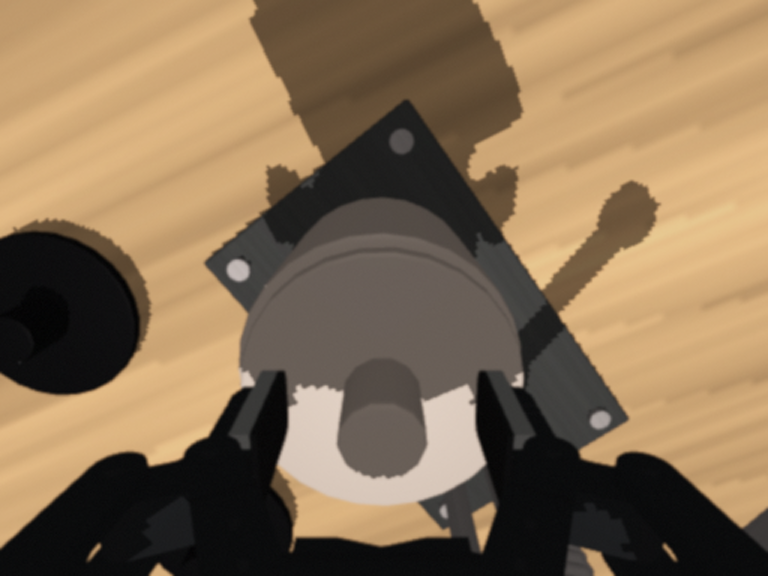

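View pics/s4.png

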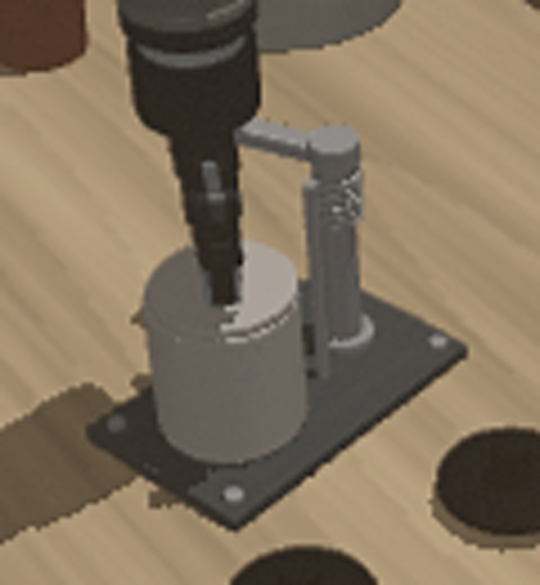

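Released; the lid looks seated with the flange on the rim. I withdraw straight up and turn towards the handle.

move_arm(steps=[0.4,0,0,2,0,0,0,0.6,0,0,4,0,0,0,1,0,0,5,0,0,0,1,0,0,4,0,0,-6,1,0,0,0,0,0,-8,1,0,0,0,0,0,-8,1,0,0,0,0,0,-8,1,0,0,0,0,0,-6])

```text
t: 10.75
eef_pos: [0.4492, 0.1408, 0.3039]
tool_rot: [-0.0, 0.504, 0.864, 0.0]
contact_force: [-0.2, 0.3, -0.5]
gripper_width: 0.999
```

move_arm(steps=[1,0,0,0,0,0,0,1,0,0,0,0,0,0])

```text
t: 10.95
eef_pos: [0.4493, 0.1409, 0.3038]
tool_rot: [-0.0, 0.5, 0.866, -0.0]
contact_force: [-0.7, 0.1, 0.9]
gripper_width: 1.002
```

Run:
```python
from h import *
c,o=wrist(); save(c,'w5',s=1.5); print(o['eef_pos'],o['tool_rot'],o['contact_force'],o['gripper_width'])
t=cams.read_camera('top'); save(t,'t5',(80,140,260,270),4.4)
s=cams.read_camera('side'); save(s,'s5',(150,110,270,240),4.5)
```

```text
[0.44926439 0.1408549  0.3037637 ] [-5.91074147e-05  5.00028117e-01  8.66009167e-01 -3.45937136e-05] [-0.68811986  0.06808101  0.88466142] 1.0017022059821115
```

View pics/w5.png

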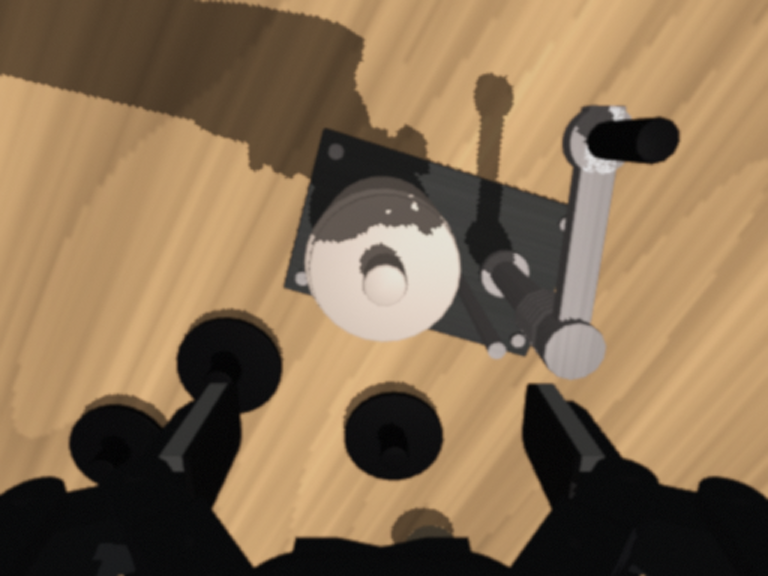

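View pics/s5.png

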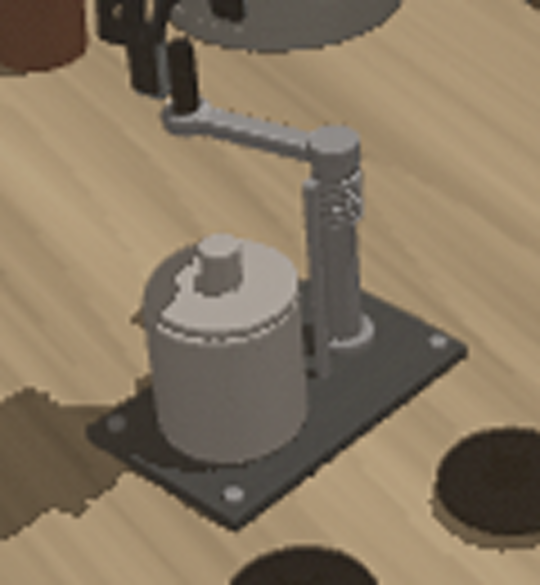

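The lid sits level on the rim (side (222,285)), with its knob upright. In the wrist view the handle top is at (658,139), the hub at (575,350) and the knob top at (385,286). Now I measure them.

Run:
```python
from h import *
c,o=wrist()
f=lambda x,y,z:at_z(c,((x+.5)/1.5-.5,(y+.5)/1.5-.5),z).round(4)
h=f(658,139,.222); d=f(598,139,.172); p=f(575,350,.175); k=f(385,286,.155); fl=f(383,265,.125)
print('h',h,'disc',d,'hub',p,'knob',k,'flange',fl)
for a,b in ((p,h),(p,d),(p,k)): v=(b-a)[:2]; print(np.linalg.norm(v),np.degrees(np.arctan2(v[1],v[0])))
# level check of lid flange in side view
s=cams.read_camera('side')
img=cv2.resize(cv2.cvtColor(s['pixels'],cv2.COLOR_RGB2BGR)[110:240,150:270],None,fx=4.5,fy=4.5,interpolation=cv2.INTER_CUBIC)
th=np.linspace(0,2*np.pi,181)
for r,z in ((.048,.125),(.013,.155)):
    P=np.array([proj(s,[.449+.003+r*np.cos(a),.1405-.004+r*np.sin(a),z]) for a in th])
    cv2.polylines(img,[((P-[150,110]+.5)*4.5-.5).round().astype(int)],True,(0,0,255),1)
cv2.imwrite('pics/s5o.png',img)
```

```text
h [0.5029 0.262  0.222 ] disc [0.501  0.2608 0.172 ] hub [0.5572 0.1652 0.175 ] knob [0.4511 0.1397 0.155 ] flange [0.4478 0.1432 0.125 ]
0.11098977430376189 119.29026406684822
0.11089544625456897 120.44982735049248
0.10912130864317934 -166.48588632362663
```

View pics/s5o.png

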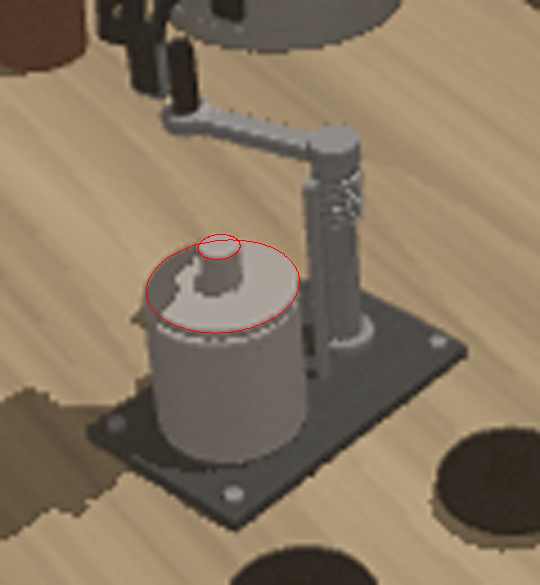

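The level model circles fit the seated lid, so it is home. I go to the handle at (0.5025,0.2615), with the jaws along its tangent.

move_arm(steps=[1,1.6,4,0,0,0,0,1,1.6,4,0,0,0,0,1,1.5,3,0,0,0,0,1,0.6,1,0,0,0,0,1,0,0,0,0,0,0,1,0,0,0,0,0,0])

```text
t: 11.8
eef_pos: [0.5022, 0.2593, 0.3035]
tool_rot: [0.0, 0.502, 0.865, -0.001]
contact_force: [-0.0, -1.3, 0.6]
gripper_width: 0.998
```

Run:
```python
from h import *
c,o=wrist(); save(c,'w6',s=1.5); print(o['eef_pos'],o['tool_rot'])
for p in ([.5025,.2615,.222],[.5025,.2615,.172]): print(proj(c,p)*1.5)
```

```text
[0.50219668 0.25931824 0.30354152] [ 9.94305335e-06  5.01772573e-01  8.64999320e-01 -6.78602378e-04]
[386.75591615 322.08842629]
[385.91015297 288.42154445]
```

View pics/w6.png

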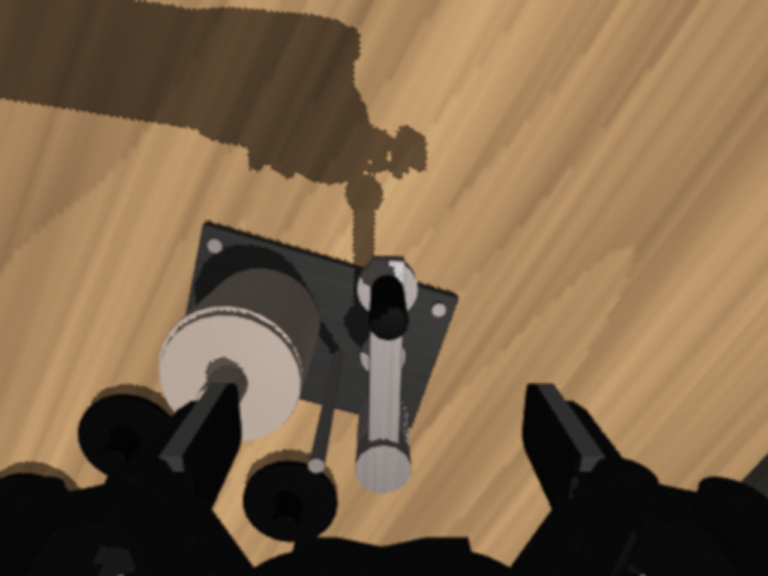

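The handle top is at (389,322), as predicted at (387,322). Descend and grip.

move_arm(steps=[1,0,0.2,-4,0,0,0,1,0,0,-3.5,0,0,0,1,0,0,-2.6,0,0,0,1,0,0,0,0,0,0,-1,0,0,0,0,0,0,-1,0,0,0,0,0,0,-1,0,0,0,0,0,0,-1,0,0,0,0,0,0], newtons=50)

```text
t: 12.65
eef_pos: [0.5029, 0.2631, 0.204]
tool_rot: [0.0, 0.501, 0.865, 0.001]
contact_force: [0.4, -0.1, 0.2]
gripper_width: 0.331
```

move_arm(steps=[-1,0,0,0,0,0,0,-1,0,0,0,0,0,0,-1,0,0,0,0,0,0,-1,0,0,0,0,0,0])

```text
t: 13.05
eef_pos: [0.5032, 0.2634, 0.2038]
tool_rot: [0.0, 0.501, 0.865, 0.001]
contact_force: [1.0, 0.9, 6.1]
gripper_width: 0.198
```

Run:
```python
from h import *
c,o=wrist(); save(c,'w7',s=1.5); print(o['eef_pos'],o['contact_force'],o['gripper_width'])
piv=np.array([.5565,.1655]); p0=np.array(o['eef_pos'][:2]); v=p0-piv; print(np.linalg.norm(v),np.degrees(np.arctan2(v[1],v[0])))
```

```text
[0.5031959  0.26340563 0.20378069] [1.03473787 0.93266378 6.1182055 ] 0.1982788628900226
0.1114757353132941 118.56579938501933
```

View pics/w7.png

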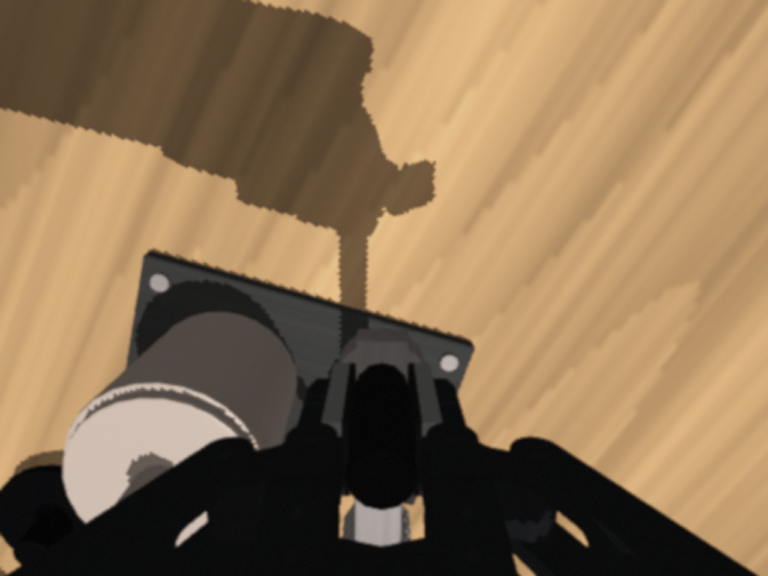

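Gripped (17 mm opening on the 18 mm peg). I compute the arc increments.

Run:
```python
import numpy as np
a=np.radians(119+5*np.arange(17)); x=11*np.cos(a); y=11*np.sin(a)
for i in range(16): print(119+5*i,round(x[i+1]-x[i],2),round(y[i+1]-y[i],2))
```

```text
119 -0.82 -0.5
124 -0.77 -0.57
129 -0.72 -0.64
134 -0.66 -0.7
139 -0.6 -0.75
144 -0.53 -0.8
149 -0.46 -0.84
154 -0.38 -0.88
159 -0.3 -0.91
164 -0.22 -0.93
169 -0.14 -0.95
174 -0.06 -0.96
179 0.03 -0.96
184 0.11 -0.95
189 0.19 -0.94
194 0.27 -0.92
```

move_arm(steps=[-1,-0.82,-0.5,0,0,0,5,-1,-0.77,-0.57,0,0,0,5,-1,-0.72,-0.64,0,0,0,5,-1,-0.66,-0.7,0,0,0,5], newtons=60)

```text
t: 13.5
eef_pos: [0.4732, 0.2396, 0.2038]
tool_rot: [0.001, 0.342, 0.94, 0.001]
contact_force: [0.8, 1.9, 5.8]
gripper_width: 0.193
```

move_arm(steps=[-1,-0.6,-0.75,0,0,0,5,-1,-0.53,-0.8,0,0,0,5,-1,-0.46,-0.84,0,0,0,5,-1,-0.38,-0.88,0,0,0,5])

```text
t: 13.9
eef_pos: [0.453, 0.2071, 0.2038]
tool_rot: [0.0, 0.173, 0.985, 0.001]
contact_force: [-1.2, 2.8, 6.7]
gripper_width: 0.193
```

Run:
```python
from h import *
o=status.get_obs(); piv=np.array([.5565,.1655]); v=np.array(o['eef_pos'][:2])-piv; print(np.linalg.norm(v),np.degrees(np.arctan2(v[1],v[0])),o['contact_force'],o['torque'],o['gripper_width'])
t=cams.read_camera('top'); save(t,'t8',(80,140,260,270),4.4)
```

```text
0.11158029545912189 158.1013773629539 [-1.19349493  2.75403421  6.6795081 ] [ 0.45303933  0.28859807 -0.43004898] 0.19339792101738068
```

View pics/t8.png

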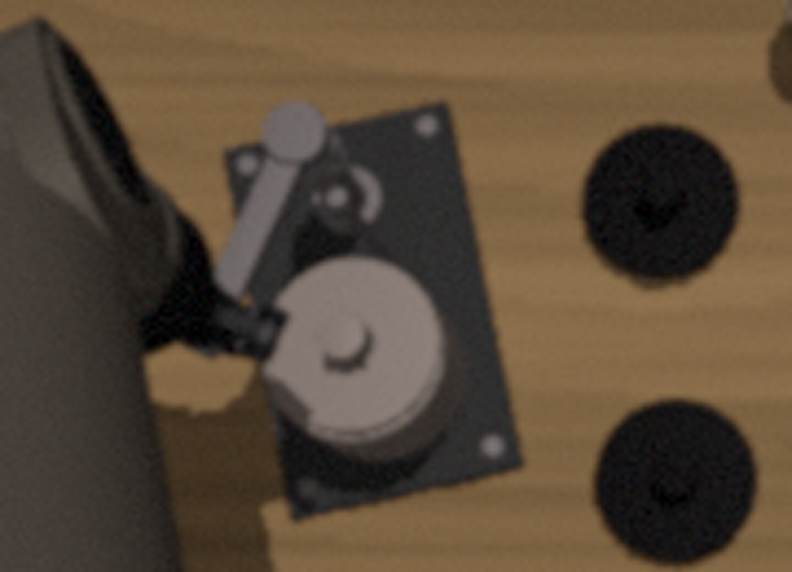

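The arm follows the grip and the lid is undisturbed. Continuing.

move_arm(steps=[-1,-0.3,-0.91,0,0,0,5,-1,-0.22,-0.93,0,0,0,5,-1,-0.14,-0.95,0,0,0,5,-1,-0.06,-0.96,0,0,0,5])

```text
t: 14.35
eef_pos: [0.4449, 0.1696, 0.2037]
tool_rot: [-0.001, -0.0, 1.0, 0.001]
contact_force: [-6.3, 2.9, 11.3]
gripper_width: 0.196
```

move_arm(steps=[-1,0.03,-0.96,0,0,0,5,-1,0.11,-0.95,0,0,0,5,-1,0,0,0,0,0,0])

```text
t: 14.65
eef_pos: [0.4459, 0.1493, 0.2037]
tool_rot: [-0.001, -0.086, 0.996, 0.001]
contact_force: [-9.3, 4.2, 14.2]
gripper_width: 0.195
```

Run:
```python
from h import *
o=status.get_obs(); piv=np.array([.5565,.1655]); v=np.array(o['eef_pos'][:2])-piv; print(np.linalg.norm(v),np.degrees(np.arctan2(v[1],v[0])),o['contact_force'],o['torque'],o['gripper_width'])
```

```text
0.1117563375851886 -171.66577331877758 [-9.26868392  4.17061084 14.18374609] [ 0.42706806  1.72524788 -0.38940619] 0.1953863753243533
```

move_arm(steps=[-1,-0.1,0,0.1,0,0,0,-1,0.07,-0.47,0,0,0,2.5,-1,0,0,0,0,0,0])

```text
t: 14.95
eef_pos: [0.4465, 0.145, 0.2038]
tool_rot: [-0.0, -0.107, 0.994, 0.0]
contact_force: [-1.9, 3.2, 1.9]
gripper_width: 0.193
```

move_arm(steps=[-1,0.05,-0.3,0,0,0,1.5,-1,0,0,0,0,0,0])

```text
t: 15.15
eef_pos: [0.4471, 0.1422, 0.2038]
tool_rot: [-0.0, -0.12, 0.993, 0.0]
contact_force: [-1.7, 4.6, 2.6]
gripper_width: 0.194
```

Run:
```python
from h import *
o=status.get_obs(); piv=np.array([.5565,.1655]); v=np.array(o['eef_pos'][:2])-piv; print(np.linalg.norm(v),np.degrees(np.arctan2(v[1],v[0])),o['contact_force'],o['torque'],o['gripper_width'])
t=cams.read_camera('top'); save(t,'t9',(80,140,260,270),4.4)
c,o=wrist(); save(c,'w9',s=1.5)
```

```text
0.11187118148132823 -167.97692216909576 [-1.65522238  4.61528651  2.59258316] [ 0.72002744  0.41424499 -0.36371505] 0.1944261806566186
```

View pics/t9.png

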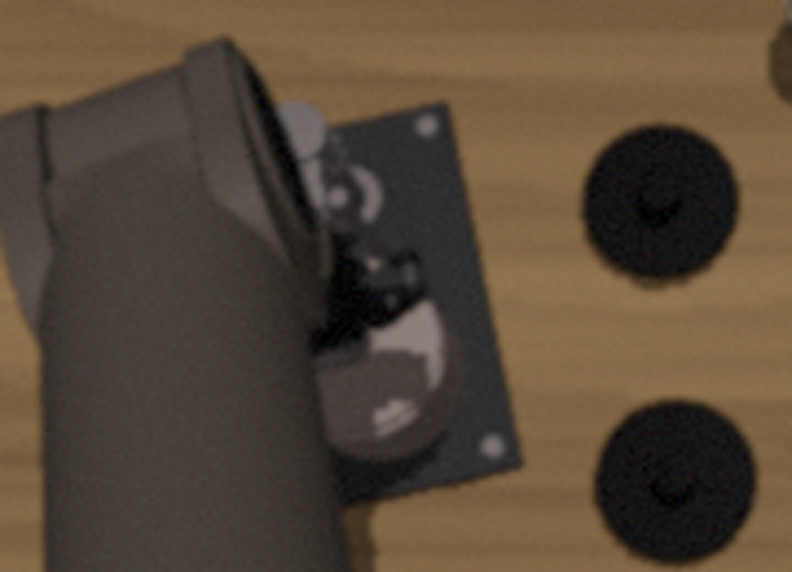

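View pics/w9.png

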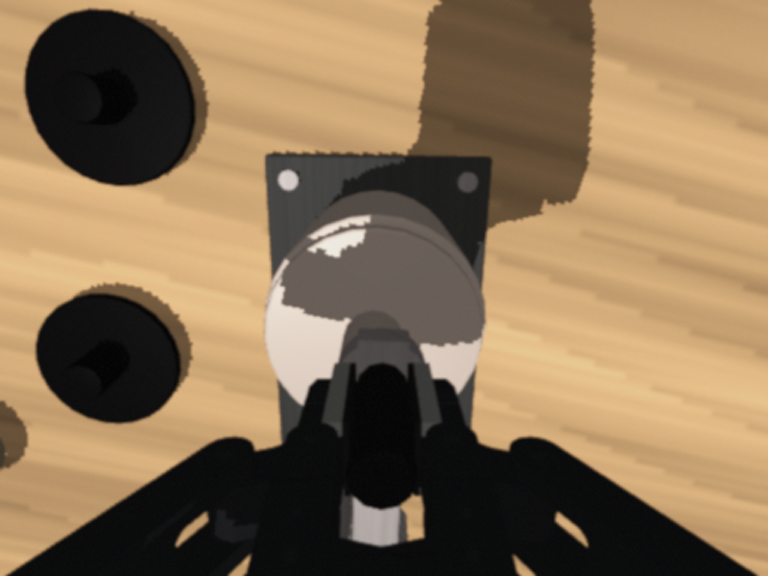

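Nearly there (192° of about 193.5°), with the handle over the knob. I creep on until the stop shows in the force.

move_arm(steps=[-1,0.03,-0.15,0,0,0,0.8,-1,0,0,0,0,0,0])

```text
t: 15.45
eef_pos: [0.4475, 0.1404, 0.2038]
tool_rot: [-0.0, -0.128, 0.992, 0.0]
contact_force: [-3.2, 3.9, 2.9]
gripper_width: 0.19
```

move_arm(steps=[-1,0.03,-0.15,0,0,0,0.8,-1,0,0,0,0,0,0])

```text
t: 15.65
eef_pos: [0.4477, 0.1394, 0.2038]
tool_rot: [-0.0, -0.135, 0.991, 0.0]
contact_force: [-3.1, 4.8, 2.7]
gripper_width: 0.195
```

move_arm(steps=[-1,0.03,-0.15,0,0,0,0.8,-1,0,0,0,0,0,0])

```text
t: 15.85
eef_pos: [0.4478, 0.1392, 0.2038]
tool_rot: [-0.0, -0.142, 0.99, 0.001]
contact_force: [-3.1, 10.2, 2.7]
gripper_width: 0.195
```

The motion has stopped and the force is rising: this is the stop. I add a small preload.

move_arm(steps=[-1,0.02,-0.12,0,0,0,0,-1,0,0,0,0,0,0,-1,0,0,0,0,0,0,-1,0,0,0,0,0,0], newtons=70)

```text
t: 16.25
eef_pos: [0.4478, 0.1391, 0.2038]
tool_rot: [-0.0, -0.142, 0.99, 0.002]
contact_force: [-4.9, 12.5, 1.6]
gripper_width: 0.193
```

Run:
```python
from h import *
c,o=wrist(); save(c,'w10',s=1.5)
piv=np.array([.5565,.1655]); v=np.array(o['eef_pos'][:2])-piv; print(o['t'],o['eef_pos'],np.degrees(np.arctan2(v[1],v[0])),o['contact_force'],o['torque'],o['gripper_width'],np.abs(o['joint_vel']).max())
s=cams.read_camera('side'); save(s,'s10',(150,80,270,240),3.6)
```

```text
16.25 [0.44776864 0.13914848 0.20384853] -166.3767883262424 [-4.852183   12.45718453  1.61911101] [ 2.47890329  0.99255291 -0.72621717] 0.19285406970868393 0.0030239717998279884
```

View pics/w10.png

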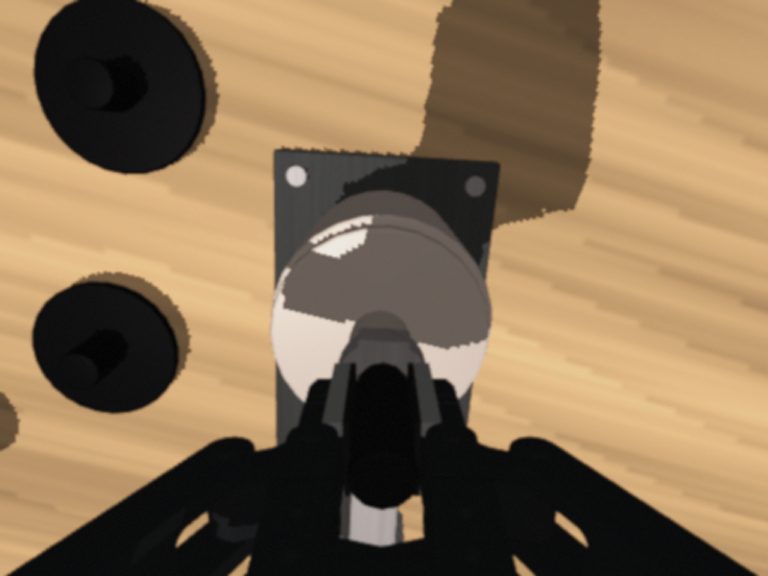

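View pics/s10.png

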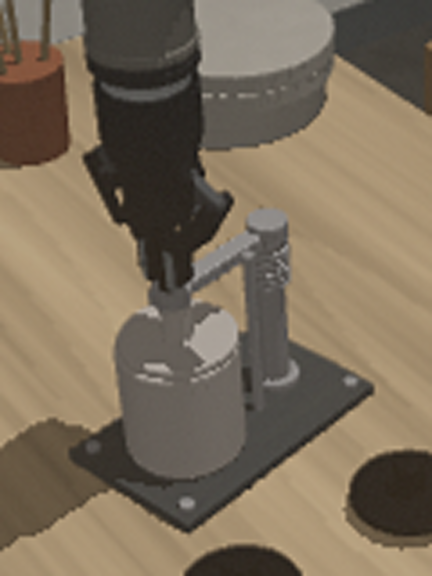

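The arm lies over the lid against the stop stud, with the handle above the knob (side view (170,290)). The angle reads 193.6°, where the stop is expected at 193.5°, and the arm is stationary under preload. Handing in.

Run:
```python
from h import *
print(order.hand_in()); o=status.get_obs(); print(o['t'],o['eef_pos'],o['contact_force'],o['gripper_width'])
```

```text
the job is handed in; nothing more can be done
None
the job is handed in; nothing more can be done
```

I took the large white lid by its knob, set it in the jar's mouth and let go of it. I then swung the keeper arm by its handle to the stop and handed in at about 16 s, still gripping it there (70 N grip set).

- **Lid:** it met the rim at the expected height. After release, circles drawn for a level, seated lid matched it in the side view, and the keeper arm passed over it.
- **Keeper:** its angle read 193.6°, where the stop was expected at about 193.5°. It stopped moving while the force rose to about 13 N, and the last wrist and side views show the handle over the knob.
- **Disagreements:** the top, side and wrist cameras differed by 2 to 6 mm on the jar's position. I settled it with a wrist-camera overlay, and the lid went in without resistance. The force off to the side and upward on the handle rose to about 14 N partway through the swing; a 1 mm correction removed most of it.
- **Not checked:** the state reading after hand-in returned nothing, so the last readings are from just before it. I did not touch the small lid, the tumbler, the brush or the look-alikes, and I took no final measurement of them.

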